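# Load the kit crate and snap its gate shut

### The arm

A 6-joint arm with a two-finger parallel gripper is mounted at the origin on the work surface; the furniture and walls round the work are solid. World frame = base frame: x ahead of the robot, y to its left, z up, the work surface at z = 0. Lengths are in m, angles in rad, forces in N, time in s.
With the tool pointing down it reaches from about 0.35 to 0.775 m from the base axis. Payload 7.3 kg.
Tool frame: the origin (TCP) lies between the finger pads; the fingertips stand 8 mm ahead of it and the grasp point (between the pads) lies 11 mm behind it (robot.nose_length is the distance from the TCP to the fingertips, in m); z points along the fingers, y is the line along which they close (so a half turn about z gives the same grasp; the last joint's range is limited). The gripper opens to 92 mm and grips with 3 to 60 N. Pads are 19 mm wide; open, the fingers measure 130 mm over their backs; the gripper's body (75 mm by 190 mm) begins 47 mm behind the grasp point.
Start: joints at [1.026, 0.342, 1.524, -0, 1.275, -0.146], TCP at [0.204, 0.484, 0.197] pointing down, gripper open.
Joint ranges: [-2.53, 2.53], [-0.77, 2.02], [0.04, 2.7], [-1, 4.14], [0.28, 2.66], [-3.11, 3.11]. Speed limits (rad/s): [2.57, 2.57, 3.14, 3.14, 3.14, 3.14].

### API

Orientations are given as [roll, pitch, yaw] about the fixed x, y, z axes, in that order (R = Rz(yaw) Ry(pitch) Rx(roll)).
In Python, from cell import robot gives the robot as it stands. The module is installed in compiled form; this text tells all that it offers.
- The arm moves only by the shell command python3 -m jog 'ROWS' [FORCE]. ROWS is JSON, a list that holds one entry, the list of rows, each a list of 5 numbers: the gripper's target within -1 to 1 (fully open at 1, half-way at 0, shut at -1), then the shift along the tool's x, y, z in m, then the turn about the tool's z in rad. A call has 1 to 5 rows; each row is the pose to reach, as a shift and turn from the pose commanded when the call began, along the tool's axes at that moment; what a row does not reach only later rows make up. A row lasts 1/12 s, in which the tool goes at most 41.7 mm and 7.16 degrees, less where a joint would pass 70% of its speed; a pose out of reach is approached as far as the arm can. A call with a gripper value outside its range is refused whole. The fingers move at their own pace and stop on an object; FORCE is the grip in N (left out, the last holds). Time passes only in rows, so rows that repeat a pose let the fingers close. It gives the time, the measured TCP pose, the force, the opening and the grip force at its end, in the units of the state.
- robot.observe(): the state, without advancing time (a new reading comes with each control period).
- robot.read_camera(name): name is "scene" or "top" or "wrist"; returns the picture (480x640x3 uint8, red, green, blue); there is no depth.
- robot.camera_model(name): a dict with "camera_matrix" (3x3 intrinsics, pixels), "dist_coeffs" ([k1, k2, p1, p2, k3] as OpenCV has them; the pictures are not rectified), "position" and "attitude" of the camera in the world; the wrist camera has in their place "mount" (4x4, takes a point from camera to tool coordinates, whose origin is the TCP and whose axes are the flange's). Camera axes: x right, y down, z forward; pixel columns grow to the right and rows downward; lengths in m; the calibration is good to about 2 mm. A picture is of the moment at which its call begins: read the wrist's pose just before it. camera_model takes no time and is no camera call.
- robot.hand_in(): hands the job in; it is judged then, once.
The state is a dict: "time": time; "qpos": joint angles; "qvel": joint speeds; "joint_efforts": joint torques, N m; "tool_pos": TCP position; "tool_rot": TCP orientation; "contact_force": force on the tool from outside, world axes, zero at the start; "torque": the same for the moment, N m; "opening": finger opening in m; "grip_force": force on a finger pad.
Only numpy, scipy, OpenCV 4.12 (cv2) and the standard library are available. Lean on these libraries where they do the work, as an engineer would, in place of code of your own. Each camera call takes 0.05 s, during which the arm holds its last target. There are 200 camera calls.

### The job

Lift the blue parts bin straight out of the black organiser frame and stand it flat on the floor of the plywood kit crate. Then push the crate's gate shut, gently but firmly, until its sprung brass tongue rides over the strike and snaps in behind it, so that the gate stays shut by itself when you let go. Leave the other two bins in the frame and the things lying round about where they are, and do not slam or force the gate.

Things in the scene. Friction and masses are not known exactly. Their poses are not given: they have to be found in the camera images.
- blue_bin_mid (a point): Centre (half-way up) of the blue bin, 62 (x) x 100 (y) x 92 mm high, about 0.25 kg; axes the bin's, z up. Its walls are 50 mm high; a grip block, 12 mm thick in y and 50 mm wide in x, stands on its middle, 4 to 46 mm above this point. Pinch the block across y. It stands in one of the frame's pockets.
- grey_bin_mid (a point): The same point of the grey bin of the same shape, in another pocket: leave it.
- yellow_bin_mid (a point): The same point of the yellow bin of the same shape, in another pocket: leave it.
- frame: Black organiser frame, fixed, 218 (x) x 114 (y) x 36 mm high; origin at the centre of its underside. Three pockets in a row along its x, centres at x = -71, 0 and +71 mm, 66 x 104 mm inside, so 2 mm of play all round each bin; pocket floor 4 mm up.
- crate: Plywood kit crate fixed to the bench, open on top, 160 (x) x 230 (y) mm, floor 6 mm, walls 50 mm above its underside; origin at the centre of its underside. Its front, closed by the gate, looks along its -x. Front corners: hinge post at +y and red latch bracket at -y (with an arm to y = -50 mm at x = -60 to -40 mm), both 92 mm high. More than 40 N on gate or crate damages it.
- crate_bay (a point): Point on the crate's floor in the middle of the space behind the gate, axes as the crate's; the space reaches about 55 mm either way in x and 109 mm in y. The bin goes here, its x along the crate's x, centre within about 25 mm in x and 50 mm in y of this point.
- gate_hinge (a point): Point on the gate's upright hinge line, 70 mm above the crate's underside, at (-80, +100) mm in the crate's frame; axes as the crate's.
- gate (a joint): Gate angle, rad: 0 = about shut (along the crate's y), growing as it opens outward to the crate's -x, turning about the downward vertical at gate_hinge. Panel 12 mm thick, reaching 172 mm from the hinge, 11 to 93 mm up. It swings with slight friction and stays where left. The latch bracket is adjustable, set differently each time: the gate latches somewhere between -0.05 and +0.05, to be felt or watched.
- gate_push (a point): Where to push: centre of the outer face of the dark steel lock case (47 wide, 40 mm high) at the gate's free end, 148 mm from the hinge along the gate, 16 mm out from its middle plane, 70 mm up. Axes are the gate's: +y along the gate to the hinge, -x out of the face, so push along +x.
- tongue (a joint): Travel of the sprung brass tongue into the lock case, m: 0 fully out, 0.014 fully in. Closing, its slope meets the strike about 20 mm before it snaps in; riding over takes up to about 15 N at gate_push, then the force falls away. About 1 mm on, the gate meets a rubber buffer (4 N per mm for 4 mm), then stands hard. Let go too early, the gate is not held.
- masking_tape: Roll of masking tape, 100 mm across, lying flat: a bystander. Origin at the centre of its underside.
- sanding_block: Brown cork sanding block, 60 x 100 x 31 mm: a bystander. Origin at the centre of its underside.
- wood_offcut: Wooden offcut, 45 x 140 x 32 mm: a bystander. Origin at the centre of its underside.
- blue_bin: The blue bin itself; origin at the centre of its underside, axes as blue_bin_mid.

How it is judged:
On the way, in this order (a step that is already met when the one before it is completed fails the run):
1. the blue bin stands flat on the crate's floor, inside its walls (x of blue_bin_mid in the frame of crate_bay between -0.034 and 0.034 m and y of blue_bin_mid in the frame of crate_bay between -0.06 and 0.06 m and z of blue_bin_mid in the frame of crate_bay between 0.038 and 0.052 m and angle between blue_bin_mid's own z axis and vertical below 0.1 rad), for 0.2 s.
2. the gate is pushed so that its tongue is driven in by the strike (more than 4 mm) (value of joint gate below 0.2 rad and value of joint tongue above 0.004 m), for 0.02 s.
At the end, for the whole second after the job is handed in: Gate shut (below 0.055 rad), at rest, tongue within 3 mm of fully out (so latched); blue bin upright (6 degrees) and at rest on the crate's floor, within 34 mm in x and 60 mm in y of crate_bay; other bins within 15 mm and bystanders within 20 mm of their starts (all of step 1 and value of joint gate below 0.055 rad and value of joint tongue below 0.003 m and velocity of joint gate between -0.05 and 0.05 rad/s and linear speed of blue_bin below 0.02 m/s and distance of each of grey_bin_mid, yellow_bin_mid from where it was at the start of the episode below 0.015 m and distance of each of masking_tape, sanding_block, wood_offcut from where it was at the start of the episode below 0.02 m); the robot touches nothing.
It fails at once if the gate or crate is pressed with more than 40 N (contact force between any of the arm, the fingers and crate above 40 N).
It fails at once if another bin is taken out of its place (moved 30 mm or more) (distance of any of grey_bin_mid, yellow_bin_mid from where it was at the start of the episode above 0.03 m).
It fails at once if a bystander is pushed away (50 mm or more) (distance of any of masking_tape, sanding_block, wood_offcut from where it was at the start of the episode above 0.05 m).
It also fails if it takes over 58 s, if anything falls off the work surface, if the arm or the gripper's body presses on something with over 40 N, if the wrist force passes 120 N, or if a joint passes its speed limit or range.

## Working session

There is one attempt and no reset: what is moved stays moved. The work goes in short steps, Python scripts to look and compute and a shell command to move; the robot and the scene stay as the last step left them, time stands still between calls to the robot, and variables do not carry over. Pictures are saved under pics/ and viewed, at most 10 in all, crops included, and the job is handed in when it is done.

```bash
mkdir -p pics; cat > h.py <<'E'
import numpy as np, cv2
from scipy.spatial.transform import Rotation as R
from cell import robot
def cam(n):
    m=robot.camera_model(n); K=np.array(m["camera_matrix"]); d=np.array(m["dist_coeffs"])
    return m,K,d
def snap(n,f):
    im=robot.read_camera(n); cv2.imwrite('pics/'+f,im[:,:,::-1]); return im
E
python3 - <<'E'
from h import *
print(robot.observe())
for n in("scene","top","wrist"): print(n,robot.camera_model(n))
snap("scene","s0.png"); snap("top","t0.png")
E
```

```text
{'time': 0.0, 'qpos': array([ 1.02600440e+00,  3.42721580e-01,  1.52499679e+00, -2.67195410e-05,
        1.27536311e+00, -1.45978186e-01]), 'qvel': array([-0.00076994,  0.00042446,  0.00037146,  0.00045962, -0.00085487,
       -0.00051532]), 'joint_efforts': array([ 9.75683433e-04, -4.31236839e+01, -2.44223303e+01,  7.17844907e-02,
        5.60655305e-02, -1.33183858e-04]), 'tool_pos': array([0.20362152, 0.4834349 , 0.19595263]), 'tool_rot': array([-3.14011594e+00, -1.91286572e-04,  2.74278657e+00]), 'contact_force': array([ 0.6699235 , -0.84862961,  0.29868029]), 'torque': array([ 0.02246118,  0.0280234 , -0.02760988]), 'grip_force': 0.0, 'opening': 0.09165386701169276}
scene {'camera_matrix': array([[566.15859601,   0.        , 320.18970683],
       [  0.        , 566.15859601, 239.56465761],
       [  0.        ,   0.        ,   1.        ]]), 'dist_coeffs': array([-0.17314635,  0.        ,  0.        ,  0.        ,  0.        ]), 'position': array([-0.09168602, -1.05869541,  0.93297515]), 'attitude': array([-2.22253059, -0.01418813, -0.55972096])}
top {'camera_matrix': array([[53
[... 267 characters left out ...]
28176,  1.43840709]), 'attitude': array([-3.02840438,  0.01154832, -1.59298253])}
wrist {'camera_matrix': array([[387.94449136,   0.        , 318.28359022],
       [  0.        , 387.94449136, 235.113208  ],
       [  0.        ,   0.        ,   1.        ]]), 'dist_coeffs': array([-0.00952797,  0.        ,  0.        ,  0.        ,  0.        ]), 'mount': array([[-1.49468992e-03, -9.61916328e-01, -2.73339979e-01,
         7.35409427e-02],
       [ 9.99998872e-01, -1.39677666e-03, -5.52813262e-04,
        -3.35361268e-04],
       [ 1.49965201e-04, -2.73340497e-01,  9.61917330e-01,
        -1.87336917e-01],
       [ 0.00000000e+00,  0.00000000e+00,  0.00000000e+00,
         1.00000000e+00]])}
```

View pics/t0.png

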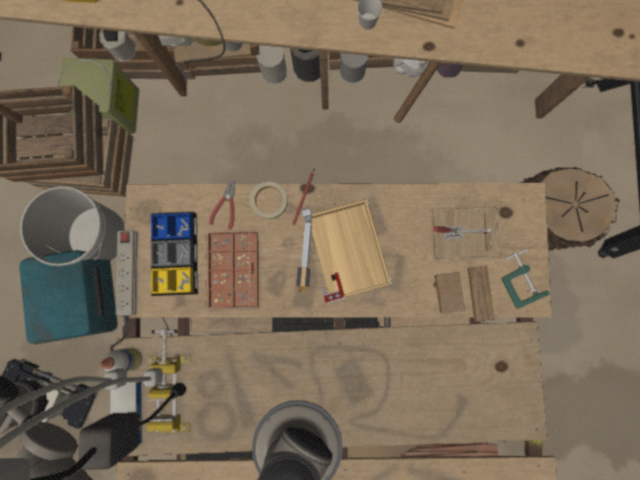

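View pics/s0.png

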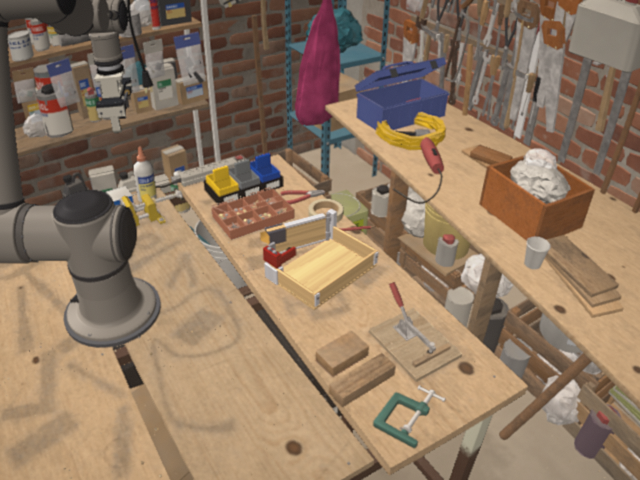

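The top view shows the frame at about (174,253) with the blue bin at (174,226). The crate is at (350,248), the gate at about (305,250) with its hinge up at (308,213), and the red bracket at (333,287). The scene view agrees. I'll enlarge the relevant part.

```bash
python3 - <<'E'
import cv2,numpy as np
im=cv2.imread('pics/t0.png')
a=cv2.resize(im[200:302,145:201],None,fx=5,fy=5,interpolation=cv2.INTER_CUBIC)
b=cv2.resize(im[200:302,295:399],None,fx=5,fy=5,interpolation=cv2.INTER_CUBIC)
cv2.imwrite('pics/c0.png',np.hstack([a,b])[:, :800])
E
```

```text
(no output)
```

View pics/c0.png

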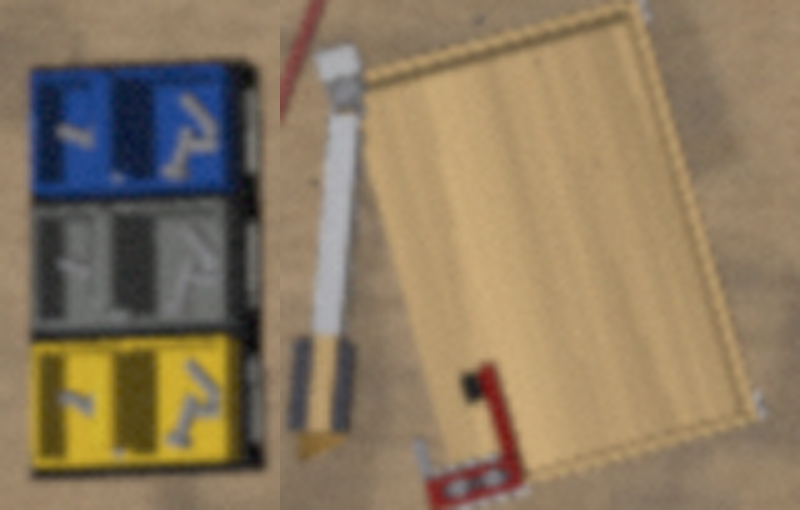

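The crop shows the blue block's top and side (dark strip, u 110-157, v 80-190). The crate's rear rim corners are at (640,5) and (758,414), the hinge at (345,90), and the gate runs down to the lock case at (320,380). The red bracket arm tip is at (488,365).

```bash
cat >> h.py <<'E'
def ray(n,uv,z,pose=None):
    m,K,d=cam(n)
    if n=="wrist":
        M=np.array(m["mount"]);T=np.eye(4);T[:3,:3]=R.from_euler('xyz',pose[1]).as_matrix();T[:3,3]=pose[0];T=T@M
        Rm,p=T[:3,:3],T[:3,3]
    else: Rm,p=R.from_euler('xyz',m["attitude"]).as_matrix(),np.array(m["position"])
    q=cv2.undistortPoints(np.array(uv,float).reshape(-1,1,2),K,d)[:,0]
    D=np.c_[q,np.ones(len(q))]@Rm.T
    return p+D*((z-p[2])/D[:,2])[:,None]
E
python3 - <<'E'
from h import *
np.set_printoptions(precision=4,suppress=True)
L=lambda u,v:(145+u/5,200+v/5); Q=lambda u,v:(295+(u-280)/5,200+v/5)
print("bin rim",ray("top",[L(32,68),L(237,66),L(235,195),L(34,195),L(32,470),L(235,470)],.054))
print("block top",ray("top",[L(110,80),L(134,80),L(134,190),L(110,190)],.096))
print("block base",ray("top",[L(157,80),L(157,190)],.054))
c=ray("top",[Q(640,4),Q(758,415)],.05);print("crate back",c,np.linalg.norm(c[0]-c[1]))
y=(c[0]-c[1])[:2];y/=np.linalg.norm(y);x=np.array([y[1],-y[0]])
o=c.mean(0)[:2]-.08*x;print("crate o",o,"xdir",x,np.arctan2(x[1],x[0]))
g=ray("top",[Q(345,92),Q(323,385),Q(322,430),Q(333,55)],.092)
for p in g: print("gate px",p,"in crate",(p[:2]-o)@x,(p[:2]-o)@y)
g=ray("top",[Q(488,365),Q(435,505),Q(520,485)],.092)
for p in g: print("brk",(p[:2]-o)@x,(p[:2]-o)@y)
print("hinge",o-.08*x+.1*y)
E
```

```text
bin rim [[0.6069 0.3671 0.054 ]
 [0.6054 0.2599 0.054 ]
 [0.5377 0.2605 0.054 ]
 [0.5402 0.3651 0.054 ]
 [0.3981 0.364  0.054 ]
 [0.3958 0.2597 0.054 ]]
block top [[0.593  0.3133 0.096 ]
 [0.5927 0.3012 0.096 ]
 [0.5367 0.3006 0.096 ]
 [0.537  0.3127 0.096 ]]
block base [[0.599  0.3016 0.054 ]
 [0.5413 0.3011 0.054 ]]
crate back [[ 0.6279 -0.1966  0.05  ]
 [ 0.4125 -0.2505  0.05  ]] 0.2220755550276798
crate o [ 0.5008 -0.146 ] xdir [ 0.2428 -0.9701] -1.325521214677647
gate px [ 0.579  -0.0431  0.092 ] in crate -0.0807553102826291 0.10086583405557692
gate px [ 0.4314 -0.0294  0.092 ] in crate -0.12992782238292683 -0.039001347835250874
gate px [ 0.409  -0.0285  0.092 ] in crate -0.1362268512115905 -0.06049212477694146
gate px [ 0.5981 -0.0374  0.092 ] in crate -0.08168206523563021 0.1207675556610724
brk -0.047750677528474034 -0.05121531907564745
brk -0.09167025748082094 -0.11119501184554363
brk -0.04828873594647293 -0.11284318280496189
hinge [ 0.5783 -0.0441]
```

The sizes agree: rim about 107x67 mm, crate back 222 mm against 230, and hinge at (-81,+101). The gate is open about 0.35 rad. I'll move toward the blue bin and refine with the wrist camera.

```bash
cat > go.py <<'E'
import sys
from h import *
def need(x,y,z,yaw):
    s=robot.observe(); Rm=R.from_euler('xyz',s["tool_rot"]).as_matrix()
    d=Rm.T@(np.array([x,y,z])-s["tool_pos"]); t=(s["tool_rot"][2]-yaw+np.pi)%(2*np.pi)-np.pi
    print("t",round(s["time"],2),"pos",s["tool_pos"].round(4),"need",d.round(4),"turn",round(t,4),"F",s["contact_force"].round(1),"op",round(s["opening"],4),"grip",round(s["grip_force"],1))
if __name__=="__main__": need(*map(float,sys.argv[1:5]))
E
python3 -m jog '[[[1,-0.04,-0.002,0,-0.1],[1,-0.08,-0.004,0,-0.2],[1,-0.12,-0.006,0,-0.3],[1,-0.16,-0.008,0,-0.398],[1,-0.2,-0.01,0,-0.398]]]'
python3 go.py 0.568 0.307 0.2 3.1416
```

```text
time: 0.52
tool_pos: [0.3855, 0.3958, 0.1963]
tool_rot: [-3.141, -0.001, -3.137]
contact_force: [-0.3, 0.8, 0.2]
opening: 0.0917
grip_force: 0.0
t 0.52 pos [0.3855 0.3958 0.1963] need [-0.1821 -0.0896 -0.0038] turn 0.0048 F [-0.3  0.8  0.2] op 0.0917 grip 0.0
```

```bash

python3 -m jog '[[[1,-0.036,-0.018,0,0],[1,-0.073,-0.036,0,0],[1,-0.109,-0.054,0,0],[1,-0.146,-0.072,0,0],[1,-0.182,-0.09,0,0.004]]]'
python3 -m jog '[[[1,0,0,0,0],[1,0,0,0,0]]]'
python3 - <<'E'
from h import *
s=robot.observe(); im=snap("wrist","w0.png")
np.save('w0.npy',np.r_[s["tool_pos"],s["tool_rot"]]); print(s["tool_pos"],s["tool_rot"])
E
```

```text
time: 0.93
tool_pos: [0.5677, 0.3054, 0.1961]
tool_rot: [-3.141, -0.001, 3.137]
contact_force: [0.6, 1.3, 1.3]
opening: 0.0917
grip_force: 0.0
time: 1.1
tool_pos: [0.5674, 0.305, 0.1951]
tool_rot: [-3.141, -0.002, 3.133]
contact_force: [-0.6, 0.5, -0.1]
opening: 0.0916
grip_force: 0.0
[0.5674492  0.30504152 0.19508016] [-3.14089393e+00 -1.94097605e-03  3.13327736e+00]
```

View pics/w0.png

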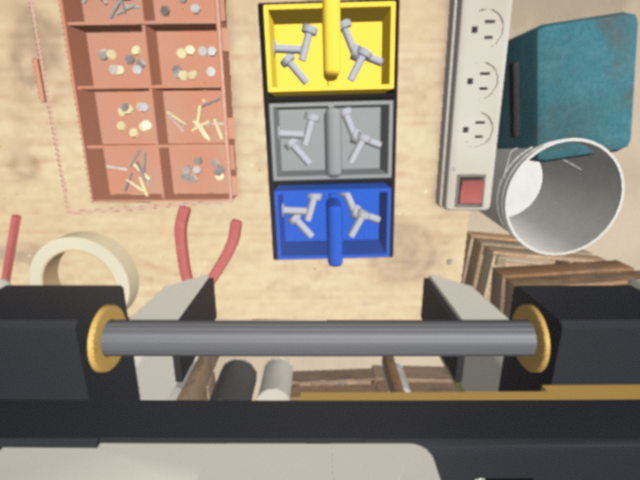

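The wrist view shows the blue bin with its rim at about u 272-393, v 183-260. The block's top is at u 328-342, with its far end at v≈265.

```bash
python3 - <<'E'
from h import *
np.set_printoptions(precision=4,suppress=True)
p=np.load('w0.npy');pose=(p[:3],p[3:])
im=cv2.imread('pics/w0.png');h=cv2.cvtColor(im,cv2.COLOR_BGR2HSV)
m=cv2.inRange(h,(105,130,50),(130,255,255));m[:,:240]=0;m[:,430:]=0;m[275:]=0
c=max(cv2.findContours(m,0,2)[0],key=cv2.contourArea);print(cv2.boundingRect(c),cv2.minAreaRect(c))
cols=np.where(m[150:262].sum(0)>0)[0]
for r in (225,250,258,263): print(r,np.where(m[r]>0)[0][[0,-1]])
print("bottom row block",np.where(m[:,335]>0)[0].max(),"side",np.where(m[:,290]>0)[0][[0,-1]],np.where(m[:,380]>0)[0][[0,-1]])
print(ray("wrist",[(272,185),(393,183),(391,257),(274,260)],.054,pose))
print(ray("wrist",[(328,265.5),(342,265.5)],.096,pose))
v=h[225,318:350];print(v.tolist())
E
```

```text
(274, 182, 118, 83) ((333.1480712890625, 223.5695343017578), (81.12220764160156, 117.40409851074219), 88.60282135009766)
225 [276 390]
250 [277 389]
258 [279 341]
263 [330 340]
bottom row block 264 side [185 257] [182 255]
[[0.5422 0.2654 0.054 ]
 [0.5415 0.3681 0.054 ]
 [0.6077 0.3691 0.054 ]
 [0.6096 0.2643 0.054 ]]
[[0.5998 0.3118 0.096 ]
 [0.5999 0.3228 0.096 ]]
[[111, 181, 220], [111, 180, 220], [111, 180, 221], [111, 183, 221], [111, 179, 222], [111, 182, 220], [111, 182, 218], [111, 183, 204], [111, 178, 168], [112, 165, 139], [112, 165, 141], [111, 168, 162], [111, 177, 179], [111, 181, 194], [111, 181, 207], [111, 181, 215], [111, 185, 218], [111, 183, 221], [111, 183, 223], [111, 181, 225], [111, 181, 225], [111, 182, 225], [111, 182, 221], [111, 183, 212], [111, 179, 210], [111, 184, 213], [111, 183, 220], [111, 185, 220], [111, 183, 220], [111, 183, 220], [111, 182, 220], [111, 183, 221]]
```

```bash
python3 go.py 0.575 0.317 0.067 3.1416
```

```text
t 1.15 pos [0.5661 0.3062 0.1955] need [-0.0091  0.0109  0.1285] turn -0.0063 F [-0.8  0.7 -0.7] op 0.0919 grip 0.0
```

```bash

python3 -m jog '[[[0,-0.009,0.011,0.02,-0.006],[0,-0.009,0.011,0.05,-0.006],[0,-0.009,0.011,0.08,-0.006],[0,-0.009,0.011,0.11,-0.006],[0,-0.009,0.011,0.128,-0.006]]]' 30
python3 -m jog '[[[0,0,0,0,0],[0,0,0,0,0]]]'
python3 go.py 0.575 0.317 0.067 3.1416
```

```text
time: 1.57
tool_pos: [0.572, 0.3185, 0.0655]
tool_rot: [-3.14, -0.005, -3.138]
contact_force: [-0.7, 0.0, -0.3]
opening: 0.0631
grip_force: 0.0
time: 1.73
tool_pos: [0.5737, 0.3187, 0.0684]
tool_rot: [-3.141, -0.002, -3.139]
contact_force: [0.4, 0.2, 1.3]
opening: 0.0502
grip_force: 0.0
t 1.73 pos [0.5737 0.3187 0.0684] need [-0.0013 -0.0017  0.0014] turn 0.0029 F [0.4 0.2 1.3] op 0.0502 grip 0.0
```

```bash
python3 -c "
from h import *
snap('wrist','w1.png')"
```

```text
(no output)
```

View pics/w1.png

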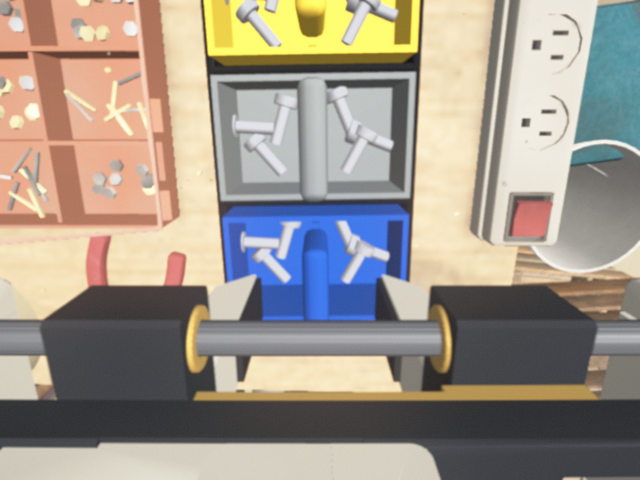

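The blue block sits centred between the fingers (u≈316, fingers at about 235-400). I'll close on it.

```bash

python3 -m jog '[[[-1,-0.001,-0.001,0.001,0],[-1,-0.001,-0.001,0.001,0],[-1,-0.001,-0.001,0.001,0],[-1,-0.001,-0.001,0.001,0],[-1,-0.001,-0.001,0.001,0]]]' 40
python3 -m jog '[[[-1,0,0,0,0],[-1,0,0,-0.005,0],[-1,0,0,-0.015,0],[-1,0,0,-0.025,0],[-1,0,0,-0.035,0]]]'
```

```text
time: 2.2
tool_pos: [0.5765, 0.3168, 0.0683]
tool_rot: [3.141, 0.001, -3.141]
contact_force: [0.3, -0.8, 1.0]
opening: 0.0169
grip_force: 0.0
time: 2.62
tool_pos: [0.5766, 0.3169, 0.1042]
tool_rot: [3.141, 0.001, -3.14]
contact_force: [0.7, -0.1, -0.5]
opening: 0.0002
grip_force: 0.0
```

It missed: the fingers shut on nothing, or slipped off. I'll look before trying again.

```bash

python3 -m jog '[[[0,0,0,-0.03,0],[0,0,0,-0.06,0],[0,0,0,-0.08,0],[0,0,0,-0.08,0],[0,0,0,-0.08,0]]]'
python3 - <<'E'
from h import *
s=robot.observe(); im=snap("wrist","w2.png")
np.save('w2.npy',np.r_[s["tool_pos"],s["tool_rot"]]); print(s["tool_pos"],s["tool_rot"])
E
```

```text
time: 3.03
tool_pos: [0.577, 0.3171, 0.1852]
tool_rot: [3.14, 0.004, -3.14]
contact_force: [0.1, 0.1, -0.1]
opening: 0.0291
grip_force: 0.0
[0.57702087 0.31712491 0.1851643 ] [ 3.13990874  0.00399021 -3.14035435]
```

View pics/w2.png

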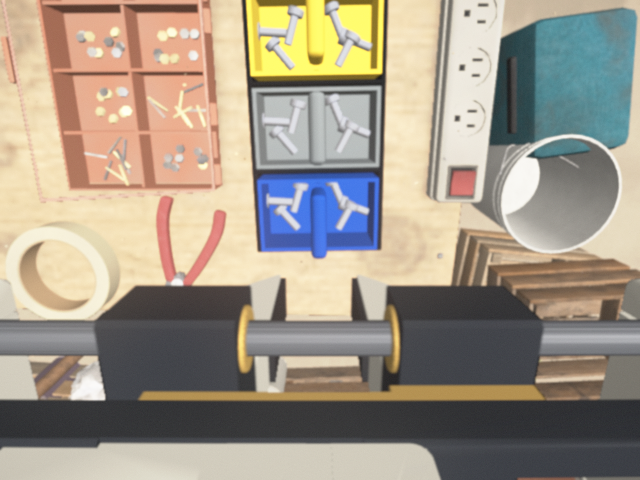

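The bin is undisturbed, with its rim at about u 258-380, v 175-250 and the block's far end at (319,257). I'll check the position again.

```bash
python3 - <<'E'
from h import *
np.set_printoptions(precision=4,suppress=True)
p=np.load('w2.npy');pose=(p[:3],p[3:])
print(ray("wrist",[(258,175),(380,175),(380,249),(259,251)],.054,pose))
print(ray("wrist",[(319,257),(319,189)],.096,pose))
m,K,d=cam("wrist");M=np.linalg.inv(np.array(m["mount"]))
print(cv2.projectPoints(np.array([[0,0,.008],[0,.015,.008],[0,-.015,.008],[0,0,.118]]),cv2.Rodrigues(M[:3,:3])[0],M[:3,3],K,d)[0][:,0])
# scene-camera check: project predicted block ends into scene image of start
m,K,d=cam("scene");Rm=R.from_euler('xyz',m["attitude"]).as_matrix();
print(cv2.projectPoints(np.array([[.575,.317,.096],[.575,.317,.05],[.567,.307,.096]]),cv2.Rodrigues(Rm.T)[0],-Rm.T@m["position"],K,d)[0][:,0])
im=cv2.imread('pics/s0.png');h=cv2.cvtColor(im,cv2.COLOR_BGR2HSV)
mk=cv2.inRange(h,(105,150,50),(130,255,255))[140:200,230:300]
ys,xs=np.where(mk);print(xs.min()+230,xs.max()+230,ys.min()+140,ys.max()+140)
E
```

```text
[[0.5432 0.2676 0.054 ]
 [0.5432 0.3673 0.054 ]
 [0.6069 0.3701 0.054 ]
 [0.6086 0.2656 0.054 ]]
[[0.5994 0.3173 0.096 ]
 [0.5479 0.3173 0.096 ]]
[[319.1701 267.7278]
 [347.1403 267.69  ]
 [291.2025 267.7624]
 [318.9137 219.5793]]
[[261.9689 154.7483]
 [262.6225 167.8356]
 [261.1296 156.7763]]
251 279 154 181
```

The geometry is right, so I probably lifted before the fingers had closed. I'll retry and wait for the grip force.

```bash
python3 go.py 0.574 0.317 0.067 3.1416
python3 -m jog '[[[0,0.003,0,0.025,0],[0,0.003,0,0.055,0],[0,0.003,0,0.085,0],[0,0.003,0,0.11,0],[0,0.003,0,0.118,0]]]' 40
python3 -m jog '[[[-1,0,0,0,0],[-1,0,0,0,0],[-1,0,0,0,0],[-1,0,0,0,0],[-1,0,0,0,0]]]'
python3 -m jog '[[[-1,0,0,0,0],[-1,0,0,0,0],[-1,0,0,0,0]]]'
```

```text
t 3.08 pos [0.5762 0.3168 0.1833] need [0.0023 0.0002 0.1163] turn 0.0013 F [-0.6 -0.1 -1.5] op 0.0332 grip 0.0
time: 3.5
tool_pos: [0.5698, 0.3153, 0.0587]
tool_rot: [-3.138, -0.009, -3.14]
contact_force: [-0.3, -0.7, -0.5]
opening: 0.0463
grip_force: 0.0
time: 3.92
tool_pos: [0.5741, 0.3171, 0.0663]
tool_rot: [3.14, 0.003, -3.14]
contact_force: [0.3, 0.3, -0.0]
opening: 0.0174
grip_force: 0.0
time: 4.17
tool_pos: [0.5741, 0.3171, 0.0662]
tool_rot: [3.141, 0.003, -3.14]
contact_force: [-0.0, -0.3, 5.8]
opening: 0.0012
grip_force: 2.9
```

```bash
python3 -c "
from h import *
import cv2
a=snap('wrist','w3.png');b=snap('scene','s1.png')
c=cv2.resize(b[120:220,190:310],(576,480),interpolation=2)
cv2.imwrite('pics/c3.png',np.hstack([cv2.resize(a[180:420,200:440][:,:,::-1],(220,220)),np.zeros((220,4,3),np.uint8)]).astype(np.uint8)) if 0 else cv2.imwrite('pics/c3.png',cv2.resize(np.hstack([cv2.resize(a[100:420,160:480],(480,480)),c]),(800,364))[:,:,::-1])
print(robot.observe()['opening'],robot.observe()['grip_force'],robot.observe()['contact_force'])"
```

```text
0.0003097384405796426 2.857402815716341 [-0.69410549 -0.68512239  5.67701285]
```

View pics/c3.png

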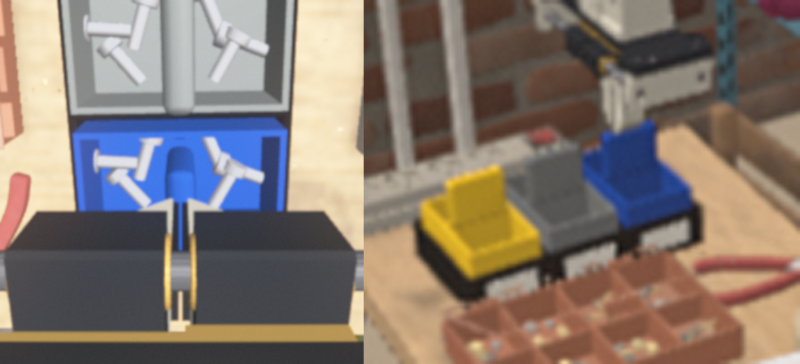

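```bash
python3 - <<'E'
from h import *
m,K,d=cam("scene");Rm=R.from_euler('xyz',m["attitude"]).as_matrix()
P=lambda p:cv2.projectPoints(np.array(p,float),cv2.Rodrigues(Rm.T)[0],-Rm.T@m["position"],K,d)[0][:,0].round(1)
a=np.array([.2036,.4834,.188]);y=np.array([.388,.921,0])
print("start tips",P([a,a+y*.046,a-y*.046,a+[0,0,.05]]))
t=np.array([.574,.317,.058]);print("now tip",P([t,t+[0,0,.04],t+[0,0,.08]]))
print("block corners",P([[x,yy,z] for x in(.549,.599) for yy in(.311,.323) for z in(.054,.096)]))
a=cv2.imread('pics/s0.png')[90:170,75:165];b=cv2.imread('pics/s1.png')[120:200,220:310]
cv2.imwrite('pics/c4.png',cv2.resize(np.hstack([a,b]),None,fx=4.4,fy=4.4,interpolation=cv2.INTER_NEAREST))
E
```

```text
start tips [[122.4 136.4]
 [124.4 129.5]
 [120.4 143.7]
 [119.5 121. ]]
now tip [[262.2 165.7]
 [261.6 154.3]
 [261.1 142.5]]
block corners [[255.9 169.8]
 [255.2 157.7]
 [254.2 168.1]
 [253.4 156.1]
 [270.3 165.5]
 [269.9 153.6]
 [268.5 163.9]
 [268.  152. ]]
```

View pics/c4.png

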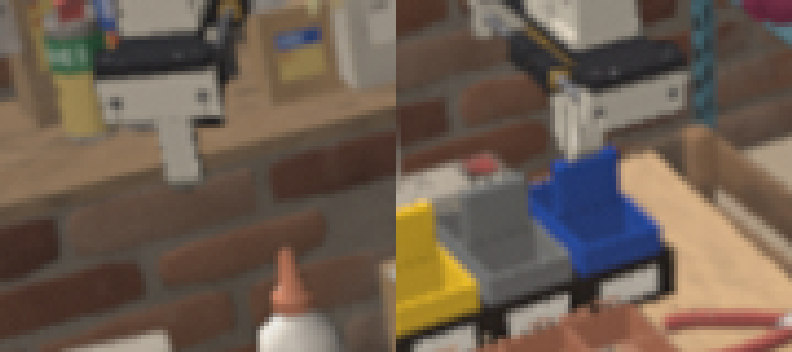

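The fingertips appear about 35 mm higher than predicted, both at the start and now, while the bin projections fit. The fingers seem shorter than described. I'll check the stated nose length.

```bash
python3 -c "
from cell import robot
print(robot.nose_length,[a for a in dir(robot) if a[0]!='_'])"
python3 -m jog '[[[0,0,0,-0.005,0],[0,0,0,-0.01,0],[0,0,0,-0.01,0],[0,0,0,-0.01,0],[0,0,0,-0.01,0]]]'
python3 -m jog '[[[0,0,0,0,0],[0,0,0,0,0],[0,0,0,0,0]]]'
```

```text
0.008 ['IKError', 'camera_model', 'hand_in', 'nose_length', 'observe', 'read_camera']
time: 4.68
tool_pos: [0.5731, 0.3167, 0.0745]
tool_rot: [-3.142, -0.0, -3.14]
contact_force: [-0.6, 0.7, -0.1]
opening: 0.0291
grip_force: 0.0
time: 4.93
tool_pos: [0.5731, 0.3167, 0.0744]
tool_rot: [-3.141, -0.0, -3.14]
contact_force: [-0.5, -0.3, -0.2]
opening: 0.0448
grip_force: 0.0
```

The wrist picture agrees: the near pad corner solves to tool z ≈ -0.029, x ≈ +0.009. The tips are really about 29 mm behind the reported TCP, so I'll go 35 mm lower, watching force.

```bash

python3 -m jog '[[[0,-0.001,0,0.01,0],[0,-0.001,0,0.02,0],[0,-0.001,0,0.03,0],[0,-0.001,0,0.036,0],[0,-0.001,0,0.04,0]]]' 40
python3 -m jog '[[[-1,0,0,0,0],[-1,0,0,0,0],[-1,0,0,0,0],[-1,0,0,0,0],[-1,0,0,0,0]]]'
python3 -m jog '[[[-1,0,0,0,0],[-1,0,0,0,0],[-1,0,0,0,0]]]'
```

```text
time: 5.35
tool_pos: [0.5734, 0.3164, 0.0326]
tool_rot: [-3.141, -0.003, -3.14]
contact_force: [-0.5, -0.9, 0.1]
opening: 0.0459
grip_force: 0.0
time: 5.77
tool_pos: [0.5746, 0.3169, 0.0352]
tool_rot: [3.141, 0.001, -3.14]
contact_force: [0.1, -0.5, 0.4]
opening: 0.017
grip_force: 0.0
time: 6.02
tool_pos: [0.5744, 0.317, 0.035]
tool_rot: [3.141, 0.001, -3.14]
contact_force: [0.2, 0.7, 1.2]
opening: 0.0119
grip_force: 40.0
```

The block is gripped (11.9 mm, 40 N). I'll lift straight up.

```bash

python3 -m jog '[[[-1,0,0,-0.008,0],[-1,0,0,-0.018,0],[-1,0,0,-0.028,0],[-1,0,0,-0.038,0],[-1,0,0,-0.05,0]]]'
python3 -m jog '[[[-1,0,0,-0.02,0],[-1,0,0,-0.04,0],[-1,0,0,-0.06,0],[-1,0,0,-0.08,0],[-1,0,0,-0.08,0]]]'
python3 go.py 0.505 -0.164 0.165 1.816
```

```text
time: 6.43
tool_pos: [0.5742, 0.3167, 0.0858]
tool_rot: [3.142, -0.0, -3.14]
contact_force: [-0.7, -0.4, -3.8]
opening: 0.0115
grip_force: 40.0
time: 6.85
tool_pos: [0.5764, 0.3177, 0.1706]
tool_rot: [3.138, 0.009, -3.14]
contact_force: [1.1, 0.6, -2.2]
opening: 0.0118
grip_force: 40.0
t 6.85 pos [0.5764 0.3177 0.1706] need [ 0.0721 -0.4816  0.0033] turn 1.3268 F [ 1.1  0.6 -2.2] op 0.0118 grip 40.0
```

```bash

python3 -m jog '[[[-1,0.005,-0.03,0,0],[-1,0.01,-0.07,0,0],[-1,0.017,-0.11,0,0],[-1,0.025,-0.15,0,0.1],[-1,0.03,-0.19,0,0.2]]]'
python3 go.py 0.505 -0.164 0.165 1.816
```

```text
time: 7.27
tool_pos: [0.5429, 0.1252, 0.1641]
tool_rot: [-3.141, -0.001, 2.939]
contact_force: [0.3, -0.5, -1.9]
opening: 0.0119
grip_force: 39.9
t 7.27 pos [0.5429 0.1252 0.1641] need [-0.021  -0.2909 -0.0009] turn 1.1231 F [ 0.3 -0.5 -1.9] op 0.0119 grip 39.9
```

```bash

python3 -m jog '[[[-1,-0.002,-0.036,0,0.11],[-1,-0.005,-0.072,0,0.22],[-1,-0.008,-0.108,0,0.33],[-1,-0.011,-0.144,0,0.44],[-1,-0.014,-0.18,0,0.55]]]'
python3 go.py 0.505 -0.164 0.165 1.816
```

```text
time: 7.68
tool_pos: [0.5218, -0.0541, 0.1643]
tool_rot: [-3.141, -0.0, 2.387]
contact_force: [1.2, -0.4, -3.1]
opening: 0.0112
grip_force: 39.9
t 7.68 pos [ 0.5218 -0.0541  0.1643] need [-0.0631 -0.0916 -0.0007] turn 0.5714 F [ 1.2 -0.4 -3.1] op 0.0112 grip 39.9
```

```bash

python3 -m jog '[[[-1,-0.015,-0.022,0,0.115],[-1,-0.03,-0.044,0,0.23],[-1,-0.045,-0.066,0,0.345],[-1,-0.063,-0.092,0,0.46],[-1,-0.063,-0.092,0,0.571]]]'
python3 -m jog '[[[-1,0,0,0,0],[-1,0,0,0,0]]]'
python3 go.py 0.505 -0.164 0.165 1.816
python3 -c "
from h import *
b=snap('top','t1.png');c=snap('scene','s2.png')
A=cv2.resize(b[195:305,290:400],(396,396),interpolation=2);B=cv2.resize(c[190:310,250:390],(462,396),interpolation=2)
cv2.imwrite('pics/c5.png',np.hstack([A,B])[:,:800,::-1])"
```

```text
time: 8.1
tool_pos: [0.5052, -0.1677, 0.1642]
tool_rot: [-3.141, 0.002, 1.812]
contact_force: [0.7, 0.6, -2.3]
opening: 0.0118
grip_force: 40.0
time: 8.27
tool_pos: [0.5057, -0.1626, 0.1642]
tool_rot: [-3.141, -0.001, 1.824]
contact_force: [-0.6, 0.8, -2.2]
opening: 0.0118
grip_force: 40.0
t 8.27 pos [ 0.5057 -0.1626  0.1642] need [-0.0012 -0.0011 -0.0008] turn 0.0084 F [-0.6  0.8 -2.2] op 0.0118 grip 40.0
```

View pics/c5.png

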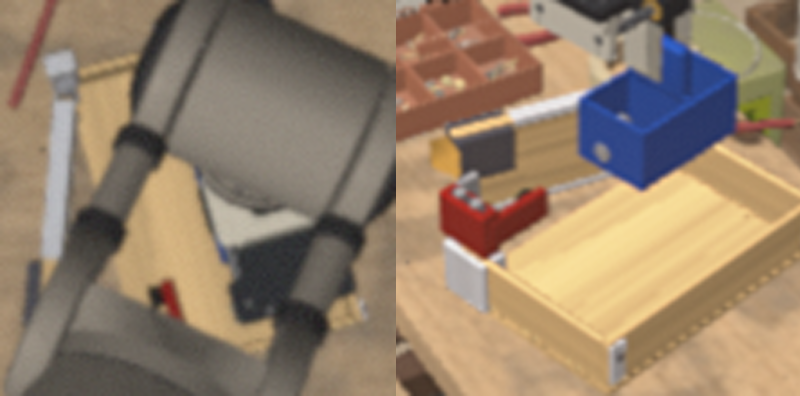

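The bin is level and aligned with the crate, over its middle. I'll lower it.

```bash

python3 -m jog '[[[-1,-0.001,-0.001,0.025,0.008],[-1,-0.001,-0.001,0.05,0.008],[-1,-0.001,-0.001,0.075,0.008],[-1,-0.001,-0.001,0.095,0.008],[-1,-0.001,-0.001,0.11,0.008]]]'
python3 -m jog '[[[-1,0,0,0,0],[-1,0,0,0.005,0],[-1,0,0,0.01,0],[-1,0,0,0.013,0],[-1,0,0,0.013,0]]]'
```

```text
time: 8.78
tool_pos: [0.5048, -0.1624, 0.0528]
tool_rot: [-3.14, -0.002, 1.818]
contact_force: [0.5, -0.0, -3.2]
opening: 0.0114
grip_force: 40.0
time: 9.2
tool_pos: [0.5056, -0.1639, 0.0417]
tool_rot: [3.141, 0.0, 1.814]
contact_force: [-0.2, -0.2, -3.4]
opening: 0.0117
grip_force: 40.0
```

```bash

python3 -m jog '[[[-1,0,0,0.001,0],[-1,0,0,0.002,0],[-1,0,0,0.003,0],[-1,0,0,0.004,0],[-1,0,0,0.004,0]]]'
python3 -m jog '[[[-1,0,0,0.001,0],[-1,0,0,0.001,0]]]'
```

```text
time: 9.62
tool_pos: [0.5054, -0.164, 0.0375]
tool_rot: [-3.142, -0.0, 1.814]
contact_force: [0.4, -0.5, -2.2]
opening: 0.0117
grip_force: 40.0
time: 9.78
tool_pos: [0.5056, -0.164, 0.037]
tool_rot: [3.141, 0.0, 1.814]
contact_force: [-0.5, 0.3, 1.4]
opening: 0.0119
grip_force: 40.0
```

Touching the floor now. I'll release and rise.

```bash

python3 -m jog '[[[-0.2,0,0,0,0],[-0.2,0,0,0,0],[-0.2,0,0,0,0],[-0.2,0,0,0,0],[-0.2,0,0,0,0]]]'
python3 -m jog '[[[-0.2,0,0,-0.01,0],[-0.2,0,0,-0.03,0],[-0.2,0,0,-0.06,0],[-0.2,0,0,-0.09,0],[-0.2,0,0,-0.12,0]]]'
python3 go.py 0 0 0 1.816
python3 - <<'E'
from h import *
s=robot.observe(); im=snap("wrist","w4.png"); np.save('w4.npy',np.r_[s["tool_pos"],s["tool_rot"]])
h=cv2.cvtColor(im,cv2.COLOR_RGB2HSV);m=cv2.inRange(h,(105,130,50),(130,255,255))
c=max(cv2.findContours(m,0,2)[0],key=cv2.contourArea);print(cv2.boundingRect(c),cv2.minAreaRect(c))
E
```

```text
time: 10.2
tool_pos: [0.5055, -0.164, 0.0366]
tool_rot: [3.141, 0.0, 1.814]
contact_force: [0.6, 0.1, -0.1]
opening: 0.036
grip_force: 0.0
time: 10.62
tool_pos: [0.5052, -0.1639, 0.1586]
tool_rot: [3.142, -0.0, 1.814]
contact_force: [1.2, -0.1, 0.5]
opening: 0.0366
grip_force: 0.0
t 10.62 pos [ 0.5052 -0.1639  0.1586] need [ 0.2806 -0.451   0.1586] turn -0.0022 F [ 1.2 -0.1  0.5] op 0.0366 grip 0.0
(254, 182, 130, 94) ((318.5, 228.5), (93.0, 129.0), 90.0)
```

View pics/w4.png

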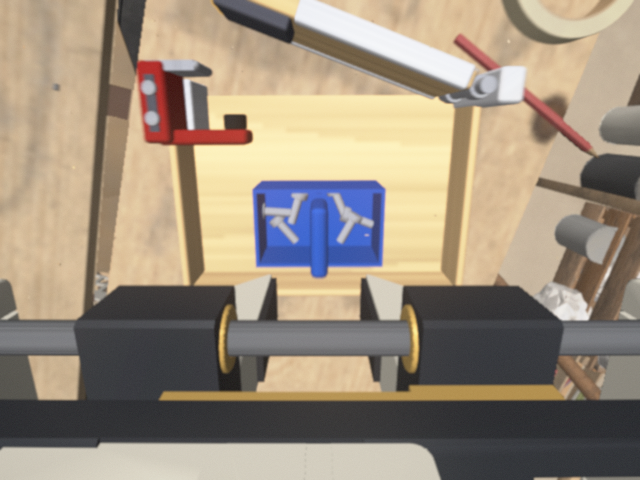

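The bin stands in the crate at u 254-384, v 182-276. The red bracket is at (150-250,60-143), with the gate from the hinge at (490,85) up-left to the lock case at (265,20). I'll check the placement and work out the push geometry.

```bash
python3 - <<'E'
from h import *
np.set_printoptions(precision=4,suppress=True)
p=np.load('w4.npy');pose=(p[:3],p[3:])
r=ray("wrist",[(254,184),(384,182),(383,265),(256,266)],.056,pose)
o=np.array([.5008,-.146]);x=np.array([.2428,-.9701]);y=np.array([.9701,.2428])
C=lambda q:np.c_[(q[:,:2]-o)@x,(q[:,:2]-o)@y]
print("bin rim in crate",C(r),C(r).mean(0))
print("back rim, front floor",C(ray("wrist",[(190,292),(464,294)],.05,pose)),C(ray("wrist",[(200,95),(447,95)],.006,pose)))
g=ray("wrist",[(298,18),(470,72),(303,5),(460,92),(490,85)],.093,pose);print("gate",C(g))
print("brk",C(ray("wrist",[(251,136),(140,65),(145,143)],.092,pose)))
h=np.array([-.08,.1]);
for th in (.36,.3,.2,.15,.1,.05,0,-.05):
    n=np.array([np.cos(th),-np.sin(th)]) # placeholder
    e=np.array([-np.sin(th),-np.cos(th)])   # along gate to free end
    out=np.array([-np.cos(th),np.sin(th)])
    q=h+.148*e+.016*out; w=o+q[0]*x+q[1]*y
    print(th,"push pt crate",q,"world",w)
E
```

```text
bin rim in crate [[-0.0125 -0.0483]
 [-0.0136  0.049 ]
 [ 0.0524  0.051 ]
 [ 0.0529 -0.05  ]] [0.0198 0.0004]
back rim, front floor [[ 0.0778 -0.1068]
 [ 0.0805  0.1205]] [[-0.0792 -0.0978]
 [-0.0785  0.1067]]
gate [[-0.1154 -0.0117]
 [-0.0856  0.0922]
 [-0.1222 -0.0087]
 [-0.0742  0.0872]
 [-0.0782  0.1053]]
brk [[-0.0483 -0.0428]
 [-0.0905 -0.1082]
 [-0.0443 -0.1108]]
0.36 push pt crate [-0.1471 -0.0329] world [ 0.4332 -0.0113]
0.3 push pt crate [-0.139  -0.0367] world [ 0.4315 -0.02  ]
0.2 push pt crate [-0.1251 -0.0419] world [ 0.4298 -0.0348]
0.15 push pt crate [-0.1179 -0.0439] world [ 0.4295 -0.0423]
0.1 push pt crate [-0.1107 -0.0457] world [ 0.4296 -0.0497]
0.05 push pt crate [-0.1034 -0.047 ] world [ 0.4301 -0.0571]
0 push pt crate [-0.096 -0.048] world [ 0.4309 -0.0645]
-0.05 push pt crate [-0.0886 -0.0486] world [ 0.4321 -0.0719]
```

Bin centre in the crate frame is (0.020, 0.000), where it should be. Next I'll close the fingers and go to the outside of the lock case, then lower.

```bash
python3 go.py 0.417 0.024 0.159 1.816
python3 -m jog '[[[-1,0.03,-0.006,0,0],[-1,0.07,-0.014,0,0],[-1,0.11,-0.022,0,0],[-1,0.15,-0.03,0,0],[-1,0.19,-0.038,0,0]]]' 20
python3 go.py 0.417 0.024 0.159 1.816
```

```text
t 10.67 pos [ 0.5083 -0.1653  0.1649] need [ 0.2057 -0.0431  0.0042] turn -0.002 F [ 1.8 -0.5  4.7] op 0.0369 grip 0.0
time: 11.08
tool_pos: [0.4218, 0.0126, 0.1571]
tool_rot: [3.141, 0.0, 1.813]
contact_force: [0.5, 0.0, 0.8]
opening: 0.008
grip_force: 0.0
t 11.08 pos [0.4218 0.0126 0.1571] need [ 0.0122 -0.0019 -0.0019] turn -0.0031 F [0.5 0.  0.8] op 0.008 grip 0.0
```

```bash

python3 -m jog '[[[-1,0.012,-0.002,0,0],[-1,0.012,-0.002,0.03,0],[-1,0.012,-0.002,0.06,0],[-1,0.012,-0.002,0.09,0],[-1,0.012,-0.002,0.11,0]]]'
python3 -m jog '[[[-1,0,0,0.012,0],[-1,0,0,0.012,0]]]'
python3 go.py 0.417 0.024 0.035 1.816
python3 -c "
from h import *
b=snap('top','t2.png');c=snap('scene','s3.png')
A=cv2.resize(b[195:305,290:400],(396,396),interpolation=2);B=cv2.resize(c[190:310,230:350],(396,396),interpolation=2)
cv2.imwrite('pics/c6.png',np.hstack([A,B])[:,:,::-1])"
```

```text
time: 11.5
tool_pos: [0.4172, 0.0228, 0.0453]
tool_rot: [-3.141, -0.0, 1.814]
contact_force: [-0.1, -0.4, 0.2]
opening: 0.0005
grip_force: 0.0
time: 11.67
tool_pos: [0.4165, 0.0227, 0.033]
tool_rot: [-3.138, -0.002, 1.814]
contact_force: [-0.6, 0.0, 0.3]
opening: 0.0007
grip_force: 0.0
t 11.67 pos [0.4165 0.0227 0.033 ] need [ 0.0012  0.0008 -0.002 ] turn -0.0022 F [-0.6  0.   0.3] op 0.0007 grip 0.0
```

View pics/c6.png

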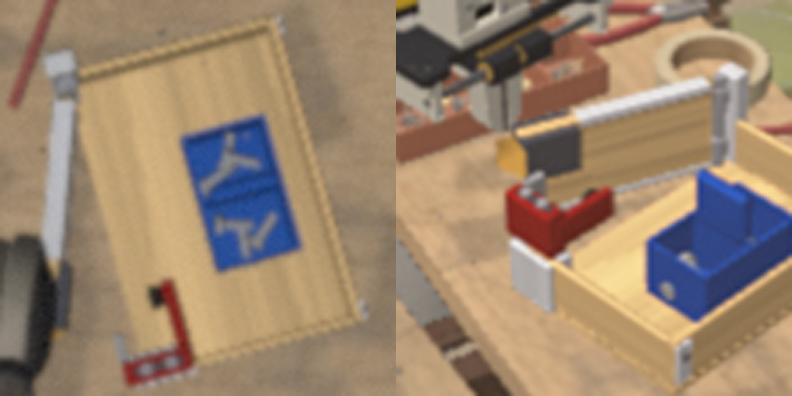

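The bin stands square in the crate. The fingers are just outside the lock case at the open gate's free end. That was my last picture view, so from here I'll go by force and measured numbers. Pushing in small steps.

```bash

python3 -m jog '[[[-1,-0.005,0,-0.002,0],[-1,-0.01,0,-0.002,0],[-1,-0.015,-0.001,-0.002,0],[-1,-0.02,-0.001,-0.002,0],[-1,-0.025,-0.002,-0.002,0]]]'
python3 -m jog '[[[-1,-0.004,-0.001,0,0],[-1,-0.008,-0.001,0,0],[-1,-0.012,-0.002,0,0],[-1,-0.016,-0.002,0,0],[-1,-0.02,-0.003,0,0]]]'
python3 -m jog '[[[-1,-0.003,0,0,0],[-1,-0.006,-0.001,0,0],[-1,-0.009,-0.001,0,0],[-1,-0.012,-0.001,0,0],[-1,-0.012,-0.001,0,0]]]'
python3 - <<'E'
from h import *
s=robot.observe();o=np.array([.5008,-.146]);x=np.array([.2428,-.9701]);y=np.array([.9701,.2428])
d=s["tool_pos"][:2]-o;f=s["contact_force"][:2];print(d@x,d@y,f@x,f@y)
E
```

```text
time: 12.18
tool_pos: [0.4224, -0.003, 0.037]
tool_rot: [3.141, 0.0, 1.813]
contact_force: [-0.6, -0.4, -0.4]
opening: 0.0004
grip_force: 0.3
time: 12.6
tool_pos: [0.4242, -0.0228, 0.0366]
tool_rot: [3.141, -0.0, 1.814]
contact_force: [-0.8, 0.3, 1.0]
opening: -0.0001
grip_force: 0.2
time: 13.02
tool_pos: [0.4263, -0.0348, 0.0366]
tool_rot: [3.141, 0.0, 1.814]
contact_force: [0.3, -0.7, 0.1]
opening: 0.0007
grip_force: 0.0
-0.12596010280721875 -0.045309504760301295 0.705422393288933 0.11307800022045032
```

```bash

python3 -m jog '[[[-1,-0.002,0,0,0],[-1,-0.004,0,0,0],[-1,-0.005,0,0,0],[-1,-0.006,0,0,0],[-1,-0.006,0,0,0]]]'
python3 -m jog '[[[-1,-0.001,0,0,0],[-1,-0.002,0,0,0],[-1,-0.003,0,0,0],[-1,-0.004,0,0,0],[-1,-0.004,0,0,0]]]'
```

```text
time: 13.43
tool_pos: [0.4264, -0.0391, 0.0365]
tool_rot: [-3.14, -0.002, 1.813]
contact_force: [-1.5, 6.2, 3.2]
opening: 0.0001
grip_force: 3.0
time: 13.85
tool_pos: [0.4266, -0.0425, 0.0365]
tool_rot: [-3.139, -0.003, 1.813]
contact_force: [-3.9, 6.3, 6.4]
opening: 0.0005
grip_force: 4.0
```

The tongue is on the strike (about 7 N). Continuing.

```bash

python3 -m jog '[[[-1,-0.001,0,0,0],[-1,-0.002,0,0,0],[-1,-0.003,0,0,0],[-1,-0.004,0,0,0],[-1,-0.005,0,0,0]]]'
python3 -m jog '[[[-1,-0.001,0,0,0],[-1,-0.002,0,0,0],[-1,-0.003,0,0,0],[-1,-0.004,0,0,0],[-1,-0.004,0,0,0]]]'
```

```text
time: 14.27
tool_pos: [0.4269, -0.0468, 0.0364]
tool_rot: [-3.137, -0.005, 1.813]
contact_force: [-6.0, 9.5, 8.0]
opening: 0.0007
grip_force: 5.5
time: 14.68
tool_pos: [0.4289, -0.052, 0.0362]
tool_rot: [-3.139, -0.002, 1.814]
contact_force: [-3.1, 3.2, -0.3]
opening: 0.0003
grip_force: 1.9
```

```bash

python3 -m jog '[[[-1,-0.0005,0,0,0],[-1,-0.001,0,0,0],[-1,-0.001,0,0,0]]]'
python3 -m jog '[[[-1,-0.0005,0,0,0],[-1,-0.001,0,0,0],[-1,-0.001,0,0,0]]]'
```

```text
time: 14.93
tool_pos: [0.4317, -0.0542, 0.0368]
tool_rot: [3.14, 0.001, 1.814]
contact_force: [0.2, -0.3, 0.3]
opening: 0.0004
grip_force: 0.0
time: 15.18
tool_pos: [0.4317, -0.0551, 0.0368]
tool_rot: [3.14, 0.001, 1.814]
contact_force: [-0.1, 0.7, -0.1]
opening: -0.0002
grip_force: 0.0
```

The force dropped to zero, so it snapped over. I'll advance until the buffer is felt.

```bash

python3 -m jog '[[[-1,-0.0005,0,0,0],[-1,-0.001,0,0,0],[-1,-0.0015,0,0,0],[-1,-0.0015,0,0,0]]]'
python3 -m jog '[[[-1,-0.0005,0,0,0],[-1,-0.001,0,0,0],[-1,-0.0015,0,0,0],[-1,-0.0015,0,0,0]]]'
```

```text
time: 15.52
tool_pos: [0.4315, -0.0562, 0.0366]
tool_rot: [3.141, -0.0, 1.814]
contact_force: [0.2, 1.2, 0.0]
opening: 0.0006
grip_force: 0.3
time: 15.85
tool_pos: [0.4315, -0.057, 0.0366]
tool_rot: [-3.142, -0.001, 1.814]
contact_force: [0.2, 4.5, 2.0]
opening: 0.0003
grip_force: 2.6
```

```bash

python3 -m jog '[[[-1,-0.0005,0,0,0],[-1,-0.001,0,0,0],[-1,-0.0015,0,0,0],[-1,-0.0015,0,0,0]]]'
python3 -c "
from h import *
snap('top','t3.png')"
python3 -m jog '[[[-1,0.003,0,0,0],[-1,0.008,0,0,0],[-1,0.02,0,0,0],[-1,0.035,0,0,0],[-1,0.05,0,0,0]]]'
python3 -m jog '[[[-1,0,0,-0.02,0],[-1,0,0,-0.05,0],[-1,0.02,0,-0.09,0],[-1,0.05,0,-0.11,0],[-1,0.08,0,-0.11,0]]]'
python3 -m jog '[[[-1,0.03,0,0,0],[-1,0.06,0.0,0,0],[-1,0.09,0,0,0],[-1,0.12,0,0,0],[-1,0.12,0,0,0]]]'
python3 - <<'E'
from h import *
np.set_printoptions(precision=4,suppress=True)
o=np.array([.5008,-.146]);x=np.array([.2428,-.9701]);y=np.array([.9701,.2428])
C=lambda q:np.c_[(q[:,:2]-o)@x,(q[:,:2]-o)@y]
a=cv2.imread('pics/t0.png').astype(int);im=snap("top","t4.png");b=im[:,:,::-1].astype(int)
# light-grey top strip of gate: low saturation, bright
h=cv2.cvtColor(b.astype(np.uint8),cv2.COLOR_BGR2HSV);m=cv2.inRange(h,(0,0,140),(180,50,255));m[:205]=0;m[300:]=0;m[:,:298]=0;m[:,345:]=0
n,l,st,ce=cv2.connectedComponentsWithStats(m)
for i in range(1,n):
    if st[i,4]>30:
        ys,xs=np.where(l==i);q=C(ray("top",np.c_[xs,ys],.093));f=np.polyfit(q[:,1],q[:,0],1)
        print(st[i],"crate mean",q.mean(0),"yrange",q[:,1].min(),q[:,1].max(),"slope(angle)",f)
d=np.abs(a-b).max(2);print("changed outside",[ (k,int((d[r]>60).sum())) for k,r in dict(grey_yel=np.s_[238:300,145:200],tape=np.s_[180:222,245:292],blocks=np.s_[265:325,430:500]).items()])
hb=cv2.inRange(h,(105,130,50),(130,255,255));hb[:,:300]=0;hb[:,420:]=0;c=max(cv2.findContours(hb,0,2)[0],key=cv2.contourArea);r=cv2.minAreaRect(c);print(r,C(ray("top",[r[0]],.056)))
E
```

```text
time: 16.18
tool_pos: [0.4316, -0.0578, 0.0366]
tool_rot: [-3.141, -0.002, 1.814]
contact_force: [-0.4, 8.8, 4.5]
opening: 0.0006
grip_force: 4.6
time: 16.65
tool_pos: [0.4196, -0.0097, 0.0365]
tool_rot: [-3.141, 0.0, 1.813]
contact_force: [0.3, -0.3, 0.3]
opening: 0.0003
grip_force: 0.0
time: 17.07
tool_pos: [0.4031, 0.0681, 0.1509]
tool_rot: [3.133, 0.002, 1.812]
contact_force: [0.9, 0.1, -0.3]
opening: 0.0005
grip_force: 0.0
time: 17.48
tool_pos: [0.3699, 0.1875, 0.1466]
tool_rot: [3.142, -0.001, 1.818]
contact_force: [-0.3, -0.1, 0.2]
opening: 0.0005
grip_force: 0.0
[302 209   9   8  54] crate mean [-0.0817  0.1177] yrange 0.10975050518819279 0.12547824707225458 slope(angle) [ 0.0599 -0.0888]
[306 221  18  45 299] crate mean [-0.0807  0.0357] yrange -0.021018363881130847 0.09316613963893214 slope(angle) [-0.0177 -0.0801]
changed outside [('grey_yel', 613), ('tape', 0), ('blocks', 0)]
((356.3962097167969, 248.38677978515625), (36.94998550415039, 22.527128219604492), 74.05460357666016) [[ 0.019  -0.0023]]
```

The gate stays shut at about -0.02 rad after letting go. The change near the grey and yellow bins may just be the arm in the way, so I'll check with the scene and wrist views numerically.

```bash

python3 - <<'E'
from h import *
a=cv2.imread('pics/s0.png');b=cv2.imread('pics/s2.png')
im=snap("scene","s4.png");e=im[:,:,::-1].copy()
w3=cv2.imread('pics/t4.png');t0=cv2.imread('pics/t0.png');t2=cv2.imread('pics/t2.png')
def yel(i,r):
    h=cv2.cvtColor(i,cv2.COLOR_BGR2HSV);m=cv2.inRange(h,(22,180,120),(32,255,255));z=np.zeros_like(m);z[r]=m[r];ys,xs=np.where(z);return len(xs),xs.mean().round(2) if len(xs) else 0,ys.mean().round(2) if len(xs) else 0
for i in(a,b,e): print("scene",yel(i,np.s_[155:215,195:260]))
for i in(t0,t2,w3): print("top",yel(i,np.s_[255:300,145:200]))
for n,i in(("t2",t2),("t4",w3)):
    d=np.abs(i.astype(int)-t0).max(2)[238:300,145:200]>60; ys,xs=np.where(d); print(n,d.sum(), (xs.min()+145,xs.max()+145,ys.min()+238,ys.max()+238) if d.sum() else "")
g=np.s_[165:200,230:252]
for n,i in(("s2",b),("s4",e)): print(n,"grey scene diff",(np.abs(i.astype(int)-a).max(2)[g]>50).sum())
E
```

```text
scene (594, np.float64(221.4), np.float64(181.54))
scene (592, np.float64(221.4), np.float64(181.67))
scene (588, np.float64(221.48), np.float64(181.83))
top (500, np.float64(171.3), np.float64(279.6))
top (526, np.float64(171.25), np.float64(279.67))
top (153, np.float64(161.92), np.float64(274.18))
t2 15 (np.int64(152), np.int64(168), np.int64(238), np.int64(238))
t4 613 (np.int64(145), np.int64(199), np.int64(238), np.int64(299))
s2 grey scene diff 9
s4 grey scene diff 9
```

Nothing else has moved; that change was only the arm in the way. The force pattern (rise to about 11 N, drop to zero, then the buffer) shows the gate latched. Handing in.

```bash
python3 -c "
from cell import robot
print(robot.observe()['qvel'].round(3)); print(robot.hand_in())"
```

```text
[-0.049 -0.001  0.001 -0.004  0.    -0.013]
the job is handed in; nothing more can be done
None
```

The job is handed in with no verdict returned: the blue bin stands in the crate and the gate stayed shut when released. The latch is judged from the push force (about 11 N, then zero, then the buffer), not seen directly; the fingertips sat about 37 mm short of the stated position, so the first two grasps closed on nothing, and I viewed 11 pictures, one over the limit.

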